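Brush the washed stir bars into a counting tray's trough and shut its cover

TASK

The washed stir bars on the dark grey counting tray have to go into its covered trough: with the fingertips, brush the three white bars across the deck and over its edge into the open trough on the left, without ever pinching or lifting them. Then push the trough's hinged cover over and press it fully shut. Leave the rubber stopper standing where it is on the deck and everything else on the bench alone.

Things in the scene. Friction and masses are not known exactly. Their poses are not given: they have to be found in the camera images.
- tray: Dark grey counting tray, 195 mm along its x, 190 mm along its y, 57 mm high, on four 24 mm levelling feet, fixed. Origin: centre of its underside. Tray +y points from the deck to the trough (the robot's left, give or take 20 degrees); tray x runs along the trough; z up. Offsets below are in this frame.
- deck (a point): Centre of the flat deck, 42 mm above the bench, reaching 93 mm either way in tray x and 65 mm in tray y (tray y -91 to 40 mm). Rims 4 mm thick rise 10 mm above it on three sides, none on the trough side. The four things on it start in lanes of their own at about tray x -63, -21, 21 and 63 mm (which is where varies), at tray y -35 to 0 mm.
- trough (a point): Middle of the trough floor, at tray y 72.5 mm, 28 mm above the bench. A 45-degree slope leads down to it from the deck's edge, from tray y 40 to 54 mm; the outer wall's inner face is at tray y 91 mm, its top 54 mm above the bench. The far end is closed; the end nearest the robot is a low pouring spout, 40 mm above the bench, jutting 13 mm out past the tray.
- cover (a joint): Angle of the trough's cover: 0 = shut (level over the trough), growing as it opens; starts at 1.85 to 2.1, standing open and leaning outwards past upright; stop at 2.2. A dark grey plate 193 mm along tray x, 58 mm from hinge to free edge, 3 mm thick. The hinge is stiff (0.5 N at the free edge moves it): the cover stays at any angle and does not fall shut by itself.
- cover_hinge (a point): Middle of the cover's hinge line, which runs along tray x at tray y 95 mm, 57 mm above the bench, on the outer side of the trough.
- cover_edge (a point): Middle of the cover's free edge, mid-thickness, 58 mm from the hinge; shut, it lies at tray x 0, y 37 mm, 57 mm above the bench. An 11 mm lip there points down when shut, towards the deck when open; a 44 mm wide finger tab reaches 9 mm beyond the edge.
- bar_0_mid (a point): Centre of a white stir bar: a smooth rod with rounded ends, 8 mm thick and 24 mm long, 10 to 17 g, lying on the deck (centre 4 mm above it) in any direction; slippery (PTFE) and quick to roll. The three bars are alike.
- bar_1_mid (a point): Centre of a white stir bar: a smooth rod with rounded ends, 8 mm thick and 24 mm long, 10 to 17 g, lying on the deck (centre 4 mm above it) in any direction; slippery (PTFE) and quick to roll. The three bars are alike.
- bar_2_mid (a point): Centre of a white stir bar: a smooth rod with rounded ends, 8 mm thick and 24 mm long, 10 to 17 g, lying on the deck (centre 4 mm above it) in any direction; slippery (PTFE) and quick to roll. The three bars are alike.
- stopper: Reddish-brown rubber stopper, a tapered plug 31 mm across and 28 mm high, 30 g, standing upright on the tray's deck in one of the four lanes. Origin: centre of its underside. To be left where it stands.
- beaker: Empty glass beaker, 57 mm across, 68 mm high, standing on the bench to the right of the tray. Origin: centre of its underside. Bystander.
- amber_bottle: Amber glass bottle with black cap, 52 mm across, 98 mm high, standing on the bench to the right. Origin: centre of its underside. Bystander.
- septa_box: Small brown cardboard box, 65 x 74 x 28 mm, lying on the bench at the far right. Origin: centre of its underside. Bystander.
- bar_0: The same stir bar as a body (origin on its side, 4 mm from the rod's centre line; it turns as the bar rolls). The rod's long axis lies 24 degrees from body y towards body x.
- bar_1: The same stir bar as a body (origin on its side, 4 mm from the rod's centre line; it turns as the bar rolls). The rod's long axis lies 24 degrees from body y towards body x.
- bar_2: The same stir bar as a body (origin on its side, 4 mm from the rod's centre line; it turns as the bar rolls). The rod's long axis lies 24 degrees from body y towards body x.
Not all that is in view belongs to the job. Of the things shaped like the stopper, the brown one is meant.

How it is judged:
On the way:
1. all three stir bars lie in the trough while the cover is still open (y of bar_0_mid in the frame of tray between 0.044 and 0.092 m and x of bar_0_mid in the frame of tray between -0.095 and 0.095 m and z of bar_0_mid in the frame of tray between 0.02 and 0.05 m and y of bar_1_mid in the frame of tray between 0.044 and 0.092 m and x of bar_1_mid in the frame of tray between -0.095 and 0.095 m and z of bar_1_mid in the frame of tray between 0.02 and 0.05 m and y of bar_2_mid in the frame of tray between 0.044 and 0.092 m and x of bar_2_mid in the frame of tray between -0.095 and 0.095 m and z of bar_2_mid in the frame of tray between 0.02 and 0.05 m and value of joint cover above 0.6 rad), for 0.2 s.
At the end, for the whole second after the job is handed in: All three stir bars lie at rest inside the trough (centres past the top of the slope, between the trough's walls and below the cover), the cover is shut to within 0.06 rad, and the stopper stands upright within 20 mm of where it started (y of bar_0_mid in the frame of tray between 0.044 and 0.092 m and x of bar_0_mid in the frame of tray between -0.095 and 0.095 m and z of bar_0_mid in the frame of tray between 0.02 and 0.05 m and y of bar_1_mid in the frame of tray between 0.044 and 0.092 m and x of bar_1_mid in the frame of tray between -0.095 and 0.095 m and z of bar_1_mid in the frame of tray between 0.02 and 0.05 m and y of bar_2_mid in the frame of tray between 0.044 and 0.092 m and x of bar_2_mid in the frame of tray between -0.095 and 0.095 m and z of bar_2_mid in the frame of tray between 0.02 and 0.05 m and value of joint cover below 0.06 rad and linear speed of each of bar_0, bar_1, bar_2 below 0.03 m/s and distance of stopper from where it was at the start of the episode below 0.02 m and angle between stopper's own z axis and vertical below 0.2 rad); the robot touches nothing.
It fails at once if a stir bar is lifted (its centre more than about 3 cm above where it lay on the deck) (height (world z) of any of bar_0_mid, bar_1_mid, bar_2_mid above 0.077 m).
It fails at once if a stir bar is squeezed or pressed hard by the fingers (over 30 N) (contact force between the fingers and bar_0 above 30 N or contact force between the fingers and bar_1 above 30 N or contact force between the fingers and bar_2 above 30 N).
It fails at once if the stopper is pushed more than 20 mm or tipped over (distance of stopper from where it was at the start of the episode above 0.02 m or angle between stopper's own z axis and vertical above 0.5 rad).
It fails at once if the beaker, amber bottle or septa box is shifted more than 30 mm or knocked over (distance of any of beaker, amber_bottle, septa_box from where it was at the start of the episode above 0.03 m or angle between any of beaker, amber_bottle, septa_box's own z axis and vertical above 0.5 rad).
It also fails if it takes over 54 s, if anything falls off the work surface, if the arm or the gripper's body presses on something with over 40 N, if the wrist force passes 120 N, or if a joint passes its speed limit or range.

ROBOT

A 6-joint arm with a two-finger parallel gripper is mounted at the origin on the work surface; the furniture and walls round the work are solid. World frame = base frame: x ahead of the robot, y to its left, z up, the work surface at z = 0. Lengths are in m, angles in rad, forces in N, time in s.
With the tool pointing down it reaches from about 0.25 to 0.725 m from the base axis. Payload 4 kg.
Tool frame: the origin (TCP) lies between the finger pads; the fingertips stand 17 mm ahead of it and the grasp point (between the pads) lies 2 mm behind it; z points along the fingers, x is the direction in which the jaws open and shut, and the axes are right-handed (so a half turn about z gives the same grasp; the last joint's range is limited). The gripper opens to 85 mm and grips with 20 to 120 N. Pads are 22 mm wide; open, the fingers measure 114 mm over their backs; the gripper's body (76 mm by 85 mm) begins 54 mm behind the grasp point. The pads swing forward as they close: fully open they stand 13 mm farther back than shut.
Start: joints at [-1.137, 0.241, 0.005, 1.335, 0, 1.571], TCP at [0.21, -0.454, 0.212] pointing down, gripper open.
Joint ranges: [-2.72, 2.72], [-1.05, 1.87], [-1.09, 1.28], [-1.99, 2.15], [-1.42, 1.44], [-3.14, 3.14]. Speed limits (rad/s): [2.79, 2.79, 3.14, 3.14, 3.14, 3.14].

INTERFACE

Orientations are given as a unit quaternion [x, y, z, w].
In Python, from workcell import telemetry, cams, workorder gives the robot as it stands. The module is installed in compiled form; this text tells all that it offers.
- The arm moves only by the tool apply_moves, never from a script. Its argument "moves" is a list that holds one entry, the list of rows, each a list of 4 numbers: the shift along the tool's x, y, z in mm, then the turn about the tool's z in degrees. A call has exactly 10 rows; each row shifts and turns the pose as measured when the row begins, along the tool's axes as they then stand; what a row does not reach is not made up. A row lasts 1/10 s, in which the tool goes at most 50 mm and 8.59 degrees, less where a joint would pass 70% of its speed; a pose out of reach is approached as far as the arm can. A call with a gripper value outside its range is refused whole. "hand" is the gripper's target within -1 to 1 (fully open at 1, half-way at 0, shut at -1), set as the call begins (left out, the last holds). The fingers move at their own pace and stop on an object; the grip force is fixed at half the most. Time passes only in rows, so rows that do not move let the fingers close, or fill a call up. It gives the time, the measured TCP pose, the force and the opening at its end, in the units of the state.
- telemetry.get_obs(): the state, without advancing time (a new reading comes with each control period).
- cams.camera(name): name is "side" or "top"; returns a dict with "color" (384x512x3 uint8, red, green, blue), "fovy" (degrees; the focal length in pixels is half the picture's height over the tangent of half this angle, whatever the lens; pixels are square), "cx", "cy" (the principal point, pixels), "camera_from_world" (4x4, takes a point from world to camera coordinates). Camera axes: x right, y down, z forward; pixel columns grow to the right and rows downward; lengths in m; the calibration is good to about 2 mm. A picture is of the moment at which its call begins. There is no depth.
- workorder.job_done(): hands the job in, once; it reports no verdict.
The state is a dict: "clock": time; "joint_pos": joint angles; "joint_vel": joint speeds; "tau": joint torques, N m; "eef_pos": TCP position; "tool_rot": TCP orientation; "ft_force": force on the tool from outside, world axes, zero at the start; "ft_torque": the same for the moment, N m; "grip_width": finger opening in m.
Only numpy, scipy, OpenCV 4.12 (cv2) and the standard library are available. Lean on these libraries where they do the work, as an engineer would, in place of code of your own. Each camera call takes 0.05 s, during which the arm holds its last target. There are 200 camera calls.

## Working session

There is one attempt and no reset: what is moved stays moved. The work goes in short steps, Python scripts to look and compute and a tool call to move; the robot and the scene stay as the last step left them, time stands still between calls to the robot, and variables do not carry over. Pictures are saved under pics/ and viewed, about 8 in all and at most 12, crops included, and the job is handed in when it is done.

Besides the shell and the picture viewer there is one more tool, called after "Call:" by a JSON object that holds its "method" and its "body", one argument or row to a line. apply_moves: Moves the arm, as the interface text tells. Its arguments: {"type":"object","properties":{"moves":{"type":"array"},"hand":{"type":"number"}},"required":["moves"]}

```bash
mkdir -p pics; python3 - <<'E'
from workcell import telemetry, cams
import cv2,pickle,numpy as np
o=telemetry.get_obs()
for k in('clock','eef_pos','tool_rot','grip_width'):print(k,o[k])
d={}
for n in('side','top'):
    c=cams.camera(n);d[n]=c
    print(n,c['fovy'],c['cx'],c['cy'],np.round(c['camera_from_world'],3).tolist())
    cv2.imwrite(f'pics/{n}0.png',c['color'][:,:,::-1])
pickle.dump(d,open('d0.pkl','wb'))
E
```

```text
clock 0.0
eef_pos [ 0.20987101 -0.45306328  0.21079637]
tool_rot [ 8.42720037e-01 -5.38351003e-01 -9.03818513e-04 -5.65532830e-04]
grip_width 0.08553532899200798
side 46.04825256971051 261.3013195184043 190.50938196964645 [[-0.957, -0.29, -0.023, 0.484], [-0.148, 0.554, -0.819, 0.156], [0.25, -0.781, -0.573, 0.936], [0.0, 0.0, 0.0, 1.0]]
top 51.26741982552268 259.40784357165927 191.38380979411096 [[0.01, -1.0, 0.025, -0.081], [-0.996, -0.012, -0.087, 0.519], [0.088, -0.024, -0.996, 1.06], [0.0, 0.0, 0.0, 1.0]]
```

View pics/top0.png

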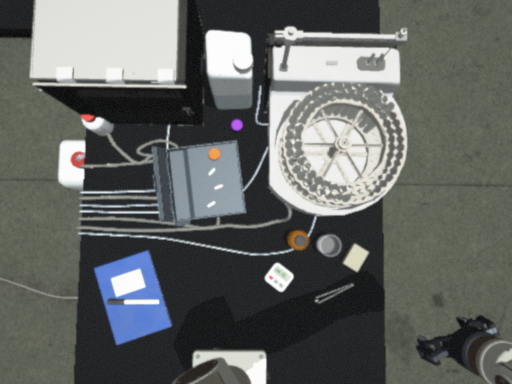

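View pics/side0.png

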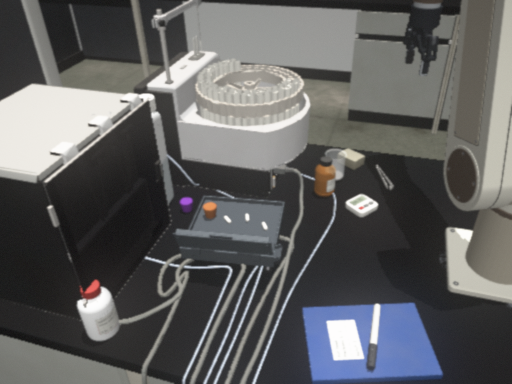

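Top view: the tray is around (205,180). The white bars are at about (211,172), (220,187) and (211,204). There are two stopper-shaped things: orange-brown at (215,154) on the deck, and purple at (237,125) on the bench. The brown one on the deck fits the description. I'll confirm with one enlarged crop and take measurements.

```bash
cat > h.py <<'E'
import numpy as np,cv2
def K(c):
    f=c['color'].shape[0]/2/np.tan(np.radians(c['fovy'])/2); return f,c['cx'],c['cy']
def ray(c,p):
    f,cx,cy=K(c);M=c['camera_from_world'];R=M[:3,:3]
    return -R.T@M[:3,3], R.T@np.array([(p[0]-cx)/f,(p[1]-cy)/f,1.])
def onz(c,p,z):
    o,d=ray(c,p);return o+d*(z-o[2])/d[2]
def tri(c1,p1,c2,p2):
    o1,d1=ray(c1,p1);o2,d2=ray(c2,p2)
    s=np.linalg.lstsq(np.c_[d1,-d2],o2-o1,rcond=None)[0]
    a,b=o1+s[0]*d1,o2+s[1]*d2
    return (a+b)/2,np.linalg.norm(a-b)
def proj(c,P):
    f,cx,cy=K(c);M=c['camera_from_world'];q=M[:3,:3]@np.asarray(P)+M[:3,3]
    return np.array([cx+f*q[0]/q[2],cy+f*q[1]/q[2]])
def blobs(c,box,lo=None,kind='w'):
    x0,y0,x1,y1=box;im=c['color'][y0:y1,x0:x1].astype(int)
    if kind=='w': w=np.clip(im.min(2)-130,0,None)*(im.max(2)-im.min(2)<50)
    else: w=np.clip(im[:,:,0]-im[:,:,2]-60,0,None)
    n,l,s,_=cv2.connectedComponentsWithStats((w>0).astype(np.uint8),connectivity=8)
    out=[]
    for i in range(1,n):
        yy,xx=np.where(l==i);ww=w[yy,xx]
        m=np.array([(xx*ww).sum(),(yy*ww).sum()])/ww.sum()
        C=np.cov(np.c_[xx,yy].T,aweights=ww) if len(xx)>3 else np.eye(2)
        v=np.linalg.eigh(C)[1][:,1]
        out.append((m+[x0,y0],len(xx),v))
    return out
E
python3 - <<'E'
from h import *;import pickle
d=pickle.load(open('d0.pkl','rb'));T,S=d['top'],d['side']
bt=blobs(T,(198,160,240,212));bs=blobs(S,(215,205,278,238))
for n,b,c in(('t',bt,T),('s',bs,S)):
    for m,k,v in b:
        w=onz(c,m,.046);w2=onz(c,m+6*v,.046)-w
        print(n,m.round(1),k,w.round(4),'axis deg',np.degrees(np.arctan2(w2[1],w2[0])).round())
for n,c,bx in(('t',T,(200,140,230,168)),('s',S,(200,200,222,225))):
    for m,k,v in blobs(c,bx,kind='o'):print('stop',n,m.round(1),k,onz(c,m,.065).round(4))
t=cv2.resize(T['color'][120:240,140:260],(600,600),interpolation=cv2.INTER_CUBIC)
cv2.imwrite('pics/tc.png',t[:,:,::-1])
s=cv2.resize(S['color'][175:280,160:310],(800,560),interpolation=cv2.INTER_CUBIC)
cv2.imwrite('pics/sc.png',s[:,:,::-1])
E
```

```text
t [218.4 187.2] 2158 [0.5274 0.0336 0.046 ] axis deg -177.0
s [246.8 216.6] 44 [0.529  0.0337 0.046 ] axis deg 113.0
s [227.1 218.6] 48 [0.5695 0.0519 0.046 ] axis deg 140.0
s [264.2 225.1] 46 [0.4828 0.052  0.046 ] axis deg 125.0
s [221.  233.7] 13 [0.564  0.1043 0.046 ] axis deg 18.0
s [244.5 236.3] 84 [0.5125 0.0989 0.046 ] axis deg 11.0
s [267. 237.] 1 [0.4657 0.0885 0.046 ] axis deg 106.0
stop t [214.  153.6] 109 [0.6137 0.0452 0.065 ]
stop s [209.3 206.2] 108 [0.6143 0.0427 0.065 ]
```

View pics/tc.png

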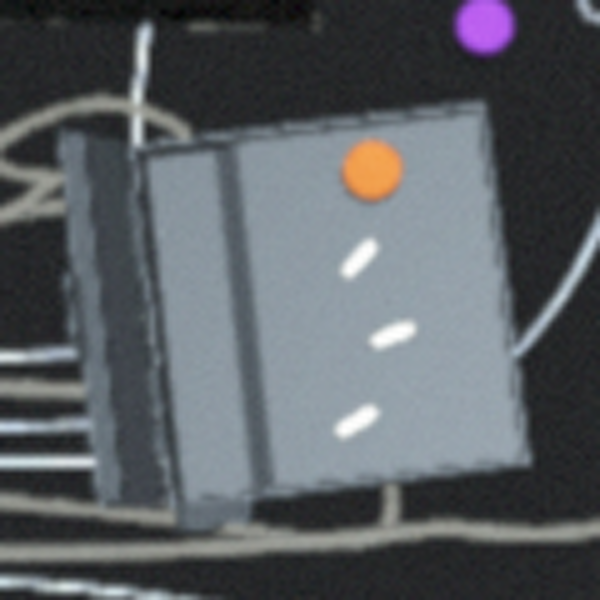

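View pics/sc.png

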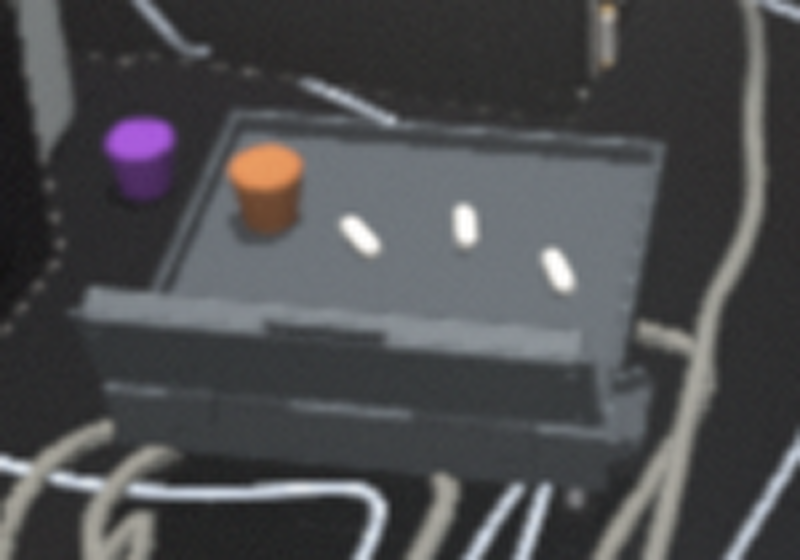

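The crop shows the orange-brown stopper at (372,170), standing in the far lane next to the bars. The purple one is off the tray, so it is a decoy. Next is the tray pose.

```bash
cat >> h.py <<'E'
def tr(P,o,a):
    c,s=np.cos(a),np.sin(a);d=np.asarray(P)[:2]-o[:2];return np.array([c*d[0]+s*d[1],-s*d[0]+c*d[1]])
def wo(q,o,a):
    c,s=np.cos(a),np.sin(a);return np.array([o[0]+c*q[0]-s*q[1],o[1]+s*q[0]+c*q[1]])
E
python3 - <<'E'
from h import *;import pickle
d=pickle.load(open('d0.pkl','rb'));T,S=d['top'],d['side']
t=lambda u,v:(140+u/5-.4,120+v/5-.4)
s=lambda u,v:(160+u*150/800-.4,175+v*105/560-.4)
pts=[((487,103),(97.5,-95),.052),((531,462),(-97.5,-95),.052),((237,150),(93,40),.042),((272,487),(-93,40),.042)]
W=np.array([onz(T,t(*p),z)[:2] for p,_,z in pts]);Q=np.array([q for _,q,_ in pts])/1000
print(W.round(4).tolist())
Wc=W-W.mean(0);Qc=Q-Q.mean(0)
a=np.arctan2((Qc[:,0]*Wc[:,1]-Qc[:,1]*Wc[:,0]).sum(),(Qc*Wc).sum())
R=np.array([[np.cos(a),-np.sin(a)],[np.sin(a),np.cos(a)]])
o=W.mean(0)-R@Q.mean(0)
print('yaw',np.degrees(a),'o',o,'resid mm',((Q@R.T+o-W)*1000).round(1).tolist())
# heights by two views: rim corner right-back
for n,a1,b1 in(('far-right rim corner',(487,103),(235,112)),('near-right rim',(531,462),(662,143))):
    print(n,tri(T,t(*a1),S,s(*b1)))
# side-view check of rim corners
for b1 in((235,112),(662,143)):print('side',tr(onz(S,s(*b1),.052),o,a).round(4))
# bars
im=T['color'][160:212,198:240].astype(int);w=np.clip(im.min(2)-195,0,None)
n,l,_,_=cv2.connectedComponentsWithStats((w>0).astype(np.uint8))
bt=[]
for i in range(1,n):
    yy,xx=np.where(l==i);ww=w[yy,xx]
    if len(xx)<6: continue
    m=np.array([(xx*ww).sum(),(yy*ww).sum()])/ww.sum()
    v=np.linalg.eigh(np.cov(np.c_[xx,yy].T,aweights=ww))[1][:,1];m+=[198,160]
    p=onz(T,m,.046);e=onz(T,m+5*v,.046)-p;bt.append(m)
    print('bar top',m.round(1),p.round(4),'tray',tr(p,o,a).round(4),'axis tray deg',(np.degrees(np.arctan2(e[1],e[0])-a)%180).round())
for m in((246.8,216.6),(227.1,218.6),(264.2,225.1)):
    k=min(((tri(T,b,S,m)) for b in bt),key=lambda r:r[1]);print('tri',k[0].round(4),k[1].round(4),tr(k[0],o,a).round(4))
k=tri(T,(214,153.6-.0),S,(209.3,206.2));print('stop',k,tr(k[0],o,a))
# cover: lip/edge ends, in top and side
for n,p,q in(('edge far',(62,133),(88,290)),('edge near',(100,500),(582,350)),):
    k=tri(T,t(*p),S,s(*q));print(n,k[0].round(3),k[1].round(4),tr(k[0],o,a).round(4))
np.savez('tray.npz',o=o,a=a)
E
```

```text
[[0.653, -0.014], [0.4622, -0.0399], [0.6277, 0.1195], [0.4479, 0.0965]]
yaw 7.797249441163541 o [0.54396827 0.06777416] resid mm [[0.4, 0.9], [-1.9, 0.3], [3.0, 0.5], [-1.5, -1.8]]
far-right rim corner (array([ 0.65378795, -0.013947  ,  0.04800519]), np.float64(0.00025124876884670156))
near-right rim (array([ 0.46235558, -0.03985573,  0.04893499]), np.float64(0.00013701134135527863))
side [ 0.0957 -0.0905]
side [-0.0959 -0.0914]
bar top [211.5 171.2] [0.5698 0.0527 0.046 ] tray [ 0.0235 -0.0184] axis tray deg 131.0
bar top [218.2 186.4] [0.5293 0.0341 0.046 ] tray [-0.0191 -0.0313] axis tray deg 103.0
bar top [210.9 203.8] [0.4831 0.0524 0.046 ] tray [-0.0624 -0.0069] axis tray deg 115.0
tri [0.5291 0.0341 0.0464] 0.0004 [-0.0193 -0.0314]
tri [0.5695 0.0526 0.0465] 0.0006 [ 0.0232 -0.0185]
tri [0.4829 0.0524 0.0462] 0.0004 [-0.0626 -0.007 ]
stop (array([0.61325918, 0.04496359, 0.06699197]), np.float64(9.907672298413039e-05)) [ 0.06555561 -0.03200023]
edge far [0.619 0.193 0.119] 0.0034 [0.0909 0.1141]
edge near [0.438 0.171 0.113] 0.0017 [-0.0908  0.1161]
```

```bash
cat > p.py <<'E'
from h import *
from workcell import telemetry
Z=np.load('tray.npz');o,a=Z['o'],float(Z['a'])
from scipy.spatial.transform import Rotation as Ro
def st():
    s=telemetry.get_obs();R=Ro.from_quat(s['tool_rot']).as_matrix();p=np.array(s['eef_pos'])
    print('t',round(s['clock'],2),'world',p.round(4),'tray mm',(tr(p,o,a)*1000).round(1),'z',round(p[2]*1000,1),'yaw err',round(np.degrees(np.arctan2(R[1,0],R[0,0])-a),1),'tilt',R[2].round(3),'F',np.round(s['ft_force'],1),'w',round(s['grip_width'],4))
    return p,R
E
python3 - <<'E'
from p import *
p,R=st()
y0=np.arctan2(R[1,0],R[0,0]);N=10
w=np.array([.33,-.15,.19])
d=(w-p)/N; dy=np.radians(7)
for i in range(N):
    y=y0+dy*i
    x=np.array([np.cos(y),np.sin(y)]);yy=np.array([np.sin(y),-np.cos(y)])
    print([round(1000*d[:2]@x),round(1000*d[:2]@yy),round(-1000*d[2]),-7])
E
```

```text
t 0.1 world [ 0.2099 -0.4531  0.2109] tray mm [-401.6 -470.8] z 210.9 yaw err -72.9 tilt [-0.002 -0.    -1.   ] F [-0.1  0.   0.5] w 0.0854
[-22, -24, 2, -7]
[-19, -26, 2, -7]
[-16, -28, 2, -7]
[-12, -30, 2, -7]
[-9, -31, 2, -7]
[-5, -32, 2, -7]
[-1, -33, 2, -7]
[3, -32, 2, -7]
[7, -32, 2, -7]
[11, -31, 2, -7]
```

Call:
{"method": "apply_moves", "body": {
  "moves": [
    [[-22, -24, 2, -7], [-19, -26, 2, -7], [-16, -28, 2, -7], [-12, -30, 2, -7], [-9, -31, 2, -7], [-5, -32, 2, -7], [-1, -33, 2, -7], [3, -32, 2, -7], [7, -32, 2, -7], [11, -31, 2, -7]]
  ],
  "hand": -1
}}

```text
clock: 1.1
eef_pos: [0.3243, -0.1397, 0.1866]
tool_rot: [0.998, 0.062, -0.002, -0.003]
ft_force: [0.2, -0.4, 0.4]
grip_width: 0.0003
```

```bash
python3 -c "
from p import *;st()"
```

```text
t 1.1 world [ 0.3243 -0.1397  0.1866] tray mm [-245.8 -175.8] z 186.6 yaw err -0.7 tilt [-0.004 -0.007 -1.   ] F [ 0.2 -0.4  0.4] w 0.0003
```

Call:
{"method": "apply_moves", "body": {
  "moves": [
    [[20, -12, 0, -0.7], [23, -14, 0, 0], [23, -14, 4, 0], [23, -14, 8, 0], [23, -14, 12, 0], [23, -14, 12, 0], [22, -13, 12, 0], [18, -11, 12, 0], [8, -4, 10, 0], [0, 0, 8, 0]]
  ]
}}

```text
clock: 2.1
eef_pos: [0.4936, 0.0065, 0.1031]
tool_rot: [0.997, 0.074, -0.004, -0.004]
ft_force: [0.3, -0.4, -0.1]
grip_width: -0.0001
```

```bash
python3 -c "
from p import *;st()"
```

```text
t 2.1 world [0.4936 0.0065 0.1031] tray mm [-58.2 -53.9] z 103.1 yaw err 0.7 tilt [-0.008 -0.008 -1.   ] F [ 0.3 -0.4 -0.1] w -0.0001
```

Call:
{"method": "apply_moves", "body": {
  "moves": [
    [[-2, 1, 8, 0.7], [-2, 1, 8, 0], [0, 0, 7, 0], [0, 0, 5, 0], [0, 0, 3, 0], [0, 0, 2, 0], [0, 0, 1, 0], [0, 0, 1, 0], [0, 0, 0, 0], [0, 0, 0, 0]]
  ]
}}

```text
clock: 3.1
eef_pos: [0.4861, 0.001, 0.0657]
tool_rot: [0.998, 0.065, -0.005, -0.003]
ft_force: [-0.6, 0.0, 1.0]
grip_width: -0.0002
```

```bash
python3 - <<'E'
from p import *;st()
from workcell import cams
im=cams.camera('side')['color'][120:280,170:310];cv2.imwrite('pics/s1.png',cv2.resize(im,(525,600),interpolation=cv2.INTER_CUBIC)[:,:,::-1])
E
```

```text
t 3.1 world [0.4861 0.001  0.0657] tray mm [-66.4 -58.3] z 65.7 yaw err -0.3 tilt [-0.01  -0.007 -1.   ] F [-0.6  0.   1. ] w -0.0002
```

View pics/s1.png

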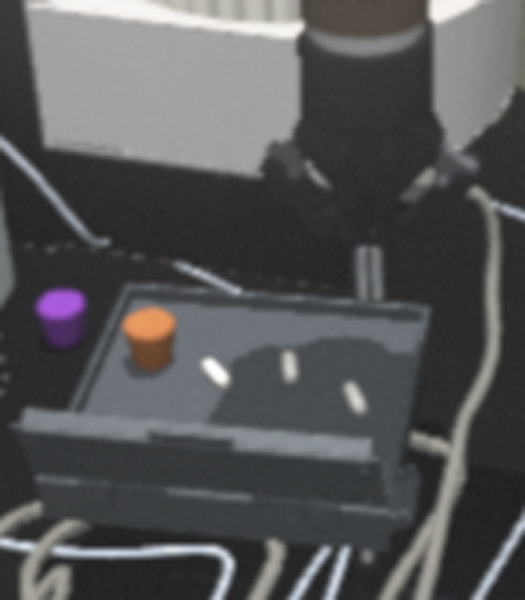

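```bash
python3 - <<'E'
from p import *;import pickle
S=pickle.load(open('d0.pkl','rb'))['side']
f=lambda P:((proj(S,P)-[170,120])*3.75).round(0)
for dx,dy in((0,0),(-.0145,.011),(.0145,.011),(-.007,.011),(.007,.011)):
    q=wo(tr([.4861,.001],o,a)+[dx,dy],o,a)
    print(dx,dy,[f([*q,z]) for z in(.049,.055,.07)])
E
```

```text
0 0 [array([372., 338.]), array([372., 330.]), array([371., 310.])]
-0.0145 0.011 [array([393., 351.]), array([393., 343.]), array([393., 323.])]
0.0145 0.011 [array([345., 347.]), array([345., 339.]), array([345., 319.])]
-0.007 0.011 [array([381., 350.]), array([381., 342.]), array([380., 322.])]
0.007 0.011 [array([358., 348.]), array([358., 340.]), array([357., 320.])]
```

```bash
python3 - <<'E'
import cv2,numpy as np
im=cv2.imread('pics/s1.png')[220:430,280:450].astype(float)
im=np.clip((im-20)*2.6,0,255).astype(np.uint8)
cv2.imwrite('pics/s1b.png',cv2.resize(im,None,fx=2.8,fy=2.8,interpolation=cv2.INTER_CUBIC))
E
```

```text
(no output)
```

View pics/s1b.png

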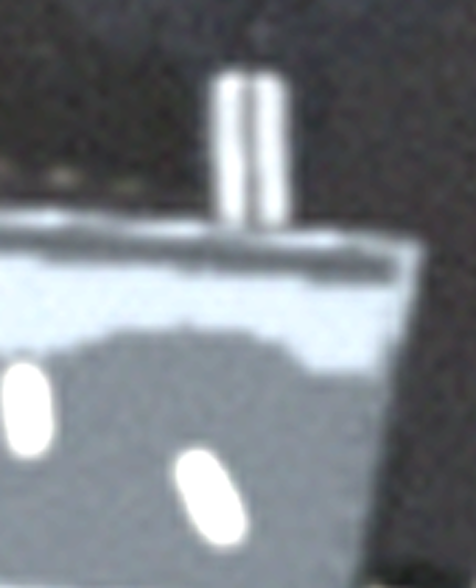

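```bash
python3 - <<'E'
from p import *;import pickle
from workcell import cams
d=pickle.load(open('d0.pkl','rb'))
for c in('side','top'):
  for P in([.2099,-.4531,.2109],[.2099,-.4531,.194]):print(c,proj(d[c],P).round(1))
p,R=st();tip=p+R[:,2]*.017
c=cams.camera('top');print('top px tip',proj(c,tip).round(1),'tcp',proj(c,p).round(1))
t=c['color'][110:250,140:280].astype(float);t=np.clip(t*1.6,0,255).astype(np.uint8)
cv2.imwrite('pics/t1.png',cv2.resize(t,(588,588),interpolation=cv2.INTER_CUBIC)[:,:,::-1])
print('crop', (proj(c,tip)-[140,110])*4.2)
E
```

```text
side [413.  80.]
side [411.9  86. ]
top [431.8 326.3]
top [428.4 324.4]
t 3.15 world [0.4861 0.001  0.0657] tray mm [-66.4 -58.3] z 65.7 yaw err -0.3 tilt [-0.01  -0.007 -1.   ] F [ 0.1  0.2 -0.8] w -0.0
top px tip [230.4 202.9] tcp [230.1 202.4]
crop [379.50434887 390.00186357]
```

View pics/t1.png

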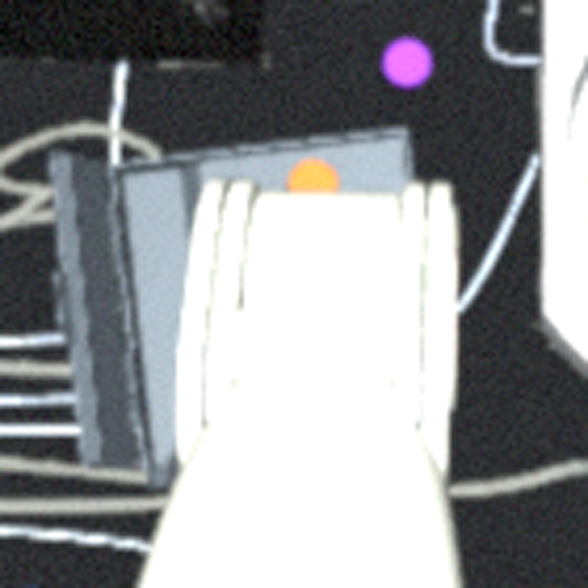

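Call:
{"method": "apply_moves", "body": {
  "moves": [
    [[0, 0, -5, 0], [0, 0, -8, 0], [0, 0, -8, 0], [0, 0, -6, 0], [0, 0, -3, 0], [0, 0, 0, 0], [0, 0, 0, 0], [0, 0, 0, 0], [0, 0, 0, 0], [0, 0, 0, 0]]
  ]
}}

```text
clock: 4.2
eef_pos: [0.4869, 0.0009, 0.0991]
tool_rot: [0.998, 0.065, -0.004, -0.003]
ft_force: [0.1, 0.2, 0.0]
grip_width: -0.0001
```

```bash
python3 - <<'E'
from p import *
from workcell import cams
p,R=st();c=cams.camera('side')
tip=p+R[:,2]*.017;print('tip pred',proj(c,tip).round(1),'front',proj(c,[*wo(tr(tip,o,a)+[0,.011],o,a),tip[2]]).round(1))
g=c['color'].astype(int).sum(2)//3
for y in range(165,212):print(y,g[y,255:284])
im=c['color'][130:230,220:310].astype(float)*1.6
cv2.imwrite('pics/s2.png',cv2.resize(np.clip(im,0,255).astype(np.uint8),(540,600),interpolation=cv2.INTER_CUBIC)[:,:,::-1])
E
```

```text
t 4.2 world [0.4869 0.0009 0.0991] tray mm [-65.6 -58.5] z 99.1 yaw err -0.3 tilt [-0.008 -0.007 -1.   ] F [0.1 0.2 0. ] w -0.0001
tip pred [268.7 198.2] front [268.  201.1]
165 [49 48 48 49 49 48 46 48 46 47 48 52 73 86 63 46 46 47 45 48 50 53 48 49
 48 45 45 47 45]
166 [ 47  47  48  45  45  47  45  46  48  46  47  57  87 107  74  47  48  46
  46  45  46  48  47  46  46  47  46  45  46]
167 [ 47  47  45  46  48  46  47  46  47  45  47  55  85 107  74  48  46  47
  46  45  46  48  47  45  48  45  45  46  48]
168 [48 47 46 48 47 48 46 46 46 46 45 46 58 69 57 43 48 47 44 45 47 45 44 46
 46 46 45 47 53]
169 [50 50 51 51 48 47 48 48 47 46 44 42 45 48 45 47 44 46 43 43 45 46 45 44
 45 45 44 51 66]
170 [54 55 58 57 53 47 46 47 47 47 45 44 44 45 46 46 45 45 45 44 46 49 54 54
 48 48 51 66 75]
171 [47 48 47 49 44 44 44 47 47 46 48 50 51 50 51 47 47 43 44 50 57 66 76 73
 61 60 66 77 82]
172 [42 43 42 42 42 43 44 46 51 64 83 85 73 73 82 70 51 47 47 55 69 75 80 80
 79 78 81 85 82]
173 [ 40  41  41  41  41  42  41  45  57  92 126 120  91  98 121 108  67  49
  47  52  67  79  70  68  73  78  78  7
[... 3545 characters left out ...]
115 116 115 113 115 115 114 115 115 114
 113 108 107 107 107 106 106 108 105 103  95]
207 [115 115 116 116 115 115 115 115 115 115 115 115 114 116 115 117 115 115
 114 115 114 114 114 114 115 113 111 106  85]
208 [114 115 116 116 116 114 115 115 116 116 115 114 117 117 115 116 116 115
 117 115 114 115 116 115 116 110 107 101  75]
209 [116 115 115 116 114 115 115 115 116 115 117 115 114 114 116 116 115 114
 116 114 114 116 116 115 113 113 107  98  71]
210 [107 110 108 109 107 109 110 110 108 110 114 115 115 115 116 116 114 115
 113 114 115 114 115 116 113 111 105  96  65]
211 [ 87  87  87  86  87  87  87  86  88  94 105 110 111 114 114 115 116 114
 116 115 115 115 115 115 113 113 107  96  63]
```

View pics/s2.png

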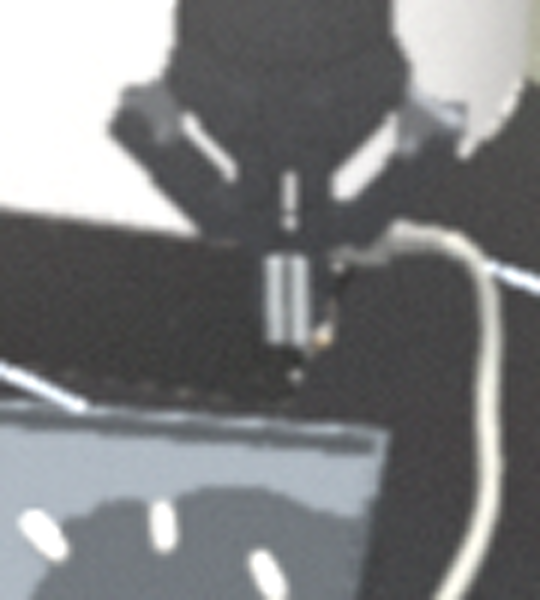

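Call:
{"method": "apply_moves", "body": {
  "moves": [
    [[0, 0, 8, 0], [0, 0, 8, 0], [0, 0, 7, 0], [0, 0, 5, 0], [0, 0, 3, 0], [0, 0, 2, 0], [0, 0, 1.5, 0], [0, 0, 1.5, 0], [0, 0, 1.5, 0], [0, 0, 1.5, 0]]
  ]
}}

```text
clock: 5.25
eef_pos: [0.4859, 0.0012, 0.0558]
tool_rot: [0.998, 0.065, -0.005, -0.003]
ft_force: [0.2, -0.6, 0.7]
grip_width: -0.0002
```

Call:
{"method": "apply_moves", "body": {
  "moves": [
    [[0, 0, 1.5, 0], [0, 0, 1.5, 0], [0, 0, 1.5, 0], [0, 0, 1.5, 0], [0, 0, 1.5, 0], [0, 0, 1.5, 0], [0, 0, 1.5, 0], [0, 0, 1.5, 0], [0, 0, 1.5, 0], [0, 0, 1.5, 0]]
  ]
}}

```text
clock: 6.25
eef_pos: [0.4861, 0.0012, 0.0399]
tool_rot: [0.998, 0.065, -0.005, -0.003]
ft_force: [-0.4, 0.4, -0.0]
grip_width: 0.0002
```

```bash
python3 - <<'E'
from p import *
from workcell import cams
p,R=st();c=cams.camera('side')
tip=p+R[:,2]*.017;print('front pred',proj(c,[*wo(tr(tip,o,a)+[0,.011],o,a),tip[2]]).round(1))
g=c['color'].astype(int).sum(2)//3
for y in range(188,224):print(y,g[y,260:278])
E
```

```text
t 6.25 world [0.4861 0.0012 0.0399] tray mm [-66.4 -58.1] z 39.9 yaw err -0.3 tilt [-0.009 -0.007 -1.   ] F [-0.4  0.4 -0. ] w 0.0002
front pred [268.7 222.1]
188 [47 46 45 44 44 45 46 44 41 40 42 40 41 42 43 45 49 46]
189 [46 45 43 46 43 45 45 42 42 39 44 43 43 45 44 45 48 46]
190 [45 44 43 44 44 46 43 41 42 44 47 43 42 44 45 45 43 46]
191 [42 45 44 45 46 42 43 43 48 52 48 46 43 45 43 43 43 45]
192 [44 45 44 47 46 45 41 41 41 49 46 43 43 45 44 44 42 46]
193 [40 44 44 45 45 46 45 42 44 46 45 45 45 44 41 43 44 43]
194 [39 43 44 44 46 53 59 58 51 52 46 45 43 42 42 45 45 45]
195 [38 41 42 43 51 73 95 89 73 76 69 52 45 44 41 45 44 46]
196 [ 38  41  41  46  57  92 120 110  90 105 102  74  49  45  45  42  43  43]
197 [ 46  46  45  45  58  93 122 113  92 110 116  91  58  44  44  41  43  44]
198 [ 47  46  47  46  59  92 120 114  92 107 119 100  62  43  44  38  41  42]
199 [ 72  73  70  53  57  92 123 114  85 101 117 101  62  44  42  41  44  48]
200 [104 106  96  65  59  93 119 112  84  98 117 103  64  44  44  53  65  63]
201 [ 82  82  77  62  61  92 122 114  84  99 118 107  67  49  51  71  9
[... 878 characters left out ...]
 75 74 75 76 77 77 76 75 75 74 76 81 84 85 87]
214 [74 76 75 75 77 74 74 75 75 77 75 77 74 75 76 76 75 76]
215 [76 76 75 74 76 75 74 77 76 75 73 76 75 75 77 75 74 74]
216 [76 77 76 75 76 74 73 76 75 74 75 76 76 75 74 76 77 75]
217 [76 75 75 75 75 75 76 75 76 75 76 75 75 75 77 76 77 75]
218 [74 74 77 76 76 77 75 75 76 77 75 75 76 74 75 75 77 75]
219 [75 75 76 76 75 76 75 75 76 76 74 74 76 75 75 75 76 76]
220 [73 74 78 77 76 76 75 75 74 75 76 75 76 74 74 73 76 75]
221 [ 78  83  98 106  96  81  76  74  75  75  76  74  76  75  74  77  76  74]
222 [ 81 100 138 163 142  97  77  75  73  76  75  75  76  74  74  77  74  74]
223 [ 81 112 161 188 174 131  90  77  75  77  76  75  76  75  75  76  76  73]
```

Call:
{"method": "apply_moves", "body": {
  "moves": [
    [[0, 0, 1.5, 0], [0, 0, 1.5, 0], [0, 0, 1.5, 0], [0, 0, 1.5, 0], [0, 0, 1.5, 0], [0, 0, 1.5, 0], [0, 0, 1.5, 0], [0, 0, 1.5, 0], [0, 0, 1.5, 0], [0, 0, 1.5, 0]]
  ]
}}

```text
clock: 7.3
eef_pos: [0.4859, 0.0013, 0.0234]
tool_rot: [0.998, 0.065, -0.005, -0.003]
ft_force: [0.3, -0.4, -0.3]
grip_width: -0.0001
```

```bash
python3 - <<'E'
from p import *
from workcell import cams
p,R=st();c=cams.camera('side')
tip=p+R[:,2]*.017
for z in(.042,.046,.05):print('front pred',z,proj(c,[*wo(tr(tip,o,a)+[0,.011],o,a),z]).round(1))
g=c['color'].astype(int).sum(2)//3
for y in range(202,220):print(y,g[y,260:278])
E
```

```text
t 7.3 world [0.4859 0.0013 0.0234] tray mm [-66.6 -58. ] z 23.4 yaw err -0.3 tilt [-0.009 -0.007 -1.   ] F [ 0.3 -0.4 -0.3] w -0.0001
front pred 0.042 [268.6 215.6]
front pred 0.046 [268.6 214.2]
front pred 0.05 [268.6 212.8]
202 [ 65  61  58  48  59  89 120 117  86  92 100  78  52  44  47  58  75  74]
203 [ 76  71  62  49  57  91 123 117  87  98 116 101  60  44  45  50  59  64]
204 [104  93  77  54  57  88 121 114  83  99 119 108  66  45  43  49  60  66]
205 [114 109  97  67  57  88 121 115  84  99 119 107  65  44  45  58  75  81]
206 [114 113 102  72  57  87 120 115  88 100 119 108  67  46  48  72  99 106]
207 [112 108  95  71  63  89 119 115  90 100 121 106  67  46  47  76 107 115]
208 [100  88  78  59  58  87 121 117  89 100 120 107  65  47  54  82 107 114]
209 [ 80  79  70  58  58  87 119 116  89  98 119 107  69  49  60  86 109 114]
210 [ 76  74  71  61  58  86 121 116  86  94 119 109  68  52  66  94 112 114]
211 [ 75  75  75  67  62  89 120 115  84  94 120 111  73  50  66  92 107 112]
212 [ 75  76  76  73  71  93 118 112  85  92 121 116  79  58  65  80  93 104]
213 [ 77  77  76  75  77  92 117 111  84  93 120 118  89  74  72  76  78  83]
214 [ 75  76  76  74  79  87 104 102  85  90 113 110  86  77  76  75  76  75]
215 [75 77 75 76 75 78 85 84 76 78 89 86 79 75 76 74 76 73]
216 [75 76 75 76 76 76 77 76 75 75 76 76 76 75 74 75 75 76]
217 [76 75 76 76 76 76 76 75 75 76 75 77 76 75 75 74 75 76]
218 [77 77 76 75 75 75 74 76 75 76 77 76 78 77 75 76 75 77]
219 [76 75 77 75 75 75 76 75 75 75 76 73 75 74 73 75 78 75]
```

Call:
{"method": "apply_moves", "body": {
  "moves": [
    [[2, 0, 0, 0.3], [2, 0, 0, 0], [1.5, 0, 0, 0], [0, 0, 1, 0], [0, 0, 0.7, 0], [0, 0, 0, 0], [0, 0, 0, 0], [0, 0, 0, 0], [0, 0, 0, 0], [0, 0, 0, 0]]
  ],
  "hand": -0.85
}}

```text
clock: 8.35
eef_pos: [0.4924, 0.0021, 0.0228]
tool_rot: [0.998, 0.062, -0.004, -0.003]
ft_force: [-0.2, 0.1, -0.2]
grip_width: 0.0064
```

```bash
python3 - <<'E'
from p import *
from workcell import cams
p,R=st();c=cams.camera('side')
for z in(.042,.046):print('front pred',z,proj(c,[*wo(tr(p,o,a)+[0,.011],o,a),z]).round(1))
g=c['color'].astype(int).sum(2)//3
for y in range(210,220):print(y,g[y,256:276])
E
```

```text
t 8.35 world [0.4924 0.0021 0.0228] tray mm [-60. -58.] z 22.8 yaw err -0.6 tilt [-0.008 -0.007 -1.   ] F [-0.2  0.1 -0.2] w 0.0064
front pred 0.042 [265.7 215.3]
front pred 0.046 [265.7 213.9]
210 [ 75  74  68  55  60  90 121 114  67  49  63  81 108 114  89  58  50  74
 105 114]
211 [ 75  74  70  62  64  92 121 111  68  51  66  84 109 116  93  59  55  81
 107 114]
212 [ 78  75  75  70  74  99 122 112  70  54  66  84 109 117  95  64  62  81
 102 108]
213 [ 74  75  74  73  79  95 118 108  70  59  69  82 109 118 103  76  69  77
  83  86]
214 [ 77  76  75  74  78  87 101  95  70  66  71  81 105 113 100  81  74  74
  77  75]
215 [76 75 76 75 77 77 81 80 73 73 72 77 87 90 87 78 77 76 77 74]
216 [75 75 76 76 75 75 76 76 75 75 76 75 76 77 76 77 75 74 75 75]
217 [76 75 75 76 75 76 75 74 77 74 76 76 74 74 74 74 76 74 73 75]
218 [75 77 76 75 76 76 77 76 74 76 76 76 75 74 76 75 77 75 75 74]
219 [74 76 76 74 75 76 74 76 76 77 75 73 75 75 75 76 75 75 75 75]
```

Call:
{"method": "apply_moves", "body": {
  "moves": [
    [[0, -8, 0, -0.6], [0, -8, 0, 0], [0, -5, 0, 0], [0, -5, 0, 0], [0, -5, 0, 0], [0, -5, 0, 0], [0, -5, 0, 0], [0, -5, 0, 0], [0, -5, 0, 0], [0, -5, 0, 0]]
  ]
}}

```text
clock: 9.4
eef_pos: [0.4841, 0.0627, 0.0231]
tool_rot: [0.998, 0.068, -0.004, -0.003]
ft_force: [-0.4, -0.5, 0.4]
grip_width: 0.0065
```

```bash
cat > bars.py <<'E'
from p import *
from workcell import cams
def bars():
    st();c=cams.camera('side')
    for m,k,v in blobs(c,(195,195,290,262)):
        im=c['color'][int(m[1]),int(m[0])]
        if k>8 and im.min()>140: 
            w=onz(c,m,.046);w2=onz(c,m+6*v,.046)-w
            print('bar px',m.round(1),k,'tray@.046',(tr(w,o,a)*1000).round(1),'@.032',(tr(onz(c,m,.032),o,a)*1000).round(1),'axis',(np.degrees(np.arctan2(w2[1],w2[0])-a)%180).round())
    return c
if __name__=='__main__': bars()
E
python3 bars.py
```

```text
t 9.4 world [0.4841 0.0627 0.0231] tray mm [-60.    3.1] z 23.1 yaw err 0.0 tilt [-0.008 -0.007 -1.   ] F [-0.4 -0.5  0.4] w 0.0065
bar px [227.1 218.6] 48 tray@.046 [ 23.2 -19.2] @.032 [ 27.9 -36.3] axis 133.0
bar px [246.9 217.8] 30 tray@.046 [-20.4 -27.7] @.032 [-16.6 -45. ] axis 109.0
bar px [264.4 233.3] 40 tray@.046 [-67.3  19.9] @.032 [-64.6   3.6] axis 162.0
bar px [286.1 238.1] 19 tray@.046 [-115.2   29.3] @.032 [-113.5   13.3] axis 156.0
bar px [287.2 255.5] 44 tray@.046 [-123.2   81.8] @.032 [-121.7   66.9] axis 85.0
```

Call:
{"method": "apply_moves", "body": {
  "moves": [
    [[-3, -2, 0, 0], [-3, -3, 0, 0], [0, -5, 0, 0], [0, -5, 0, 0], [0, -5, 0, 0], [0, -5, 0, 0], [0, -5, 0, 0], [0, -2, 0, 0], [0, 0, 0, 0], [0, 0, 0, 0]]
  ]
}}

```text
clock: 10.45
eef_pos: [0.4727, 0.0973, 0.0235]
tool_rot: [0.998, 0.069, -0.004, -0.004]
ft_force: [-0.3, 0.2, 1.0]
grip_width: 0.0065
```

```bash
python3 bars.py
```

```text
t 10.45 world [0.4727 0.0973 0.0235] tray mm [-66.6  39. ] z 23.5 yaw err 0.1 tilt [-0.008 -0.008 -1.   ] F [-0.3  0.2  1. ] w 0.0065
bar px [230.6 196.2] 10 tray@.046 [  33.4 -104.3] @.032 [  38.4 -123.3] axis 152.0
bar px [227.1 218.6] 47 tray@.046 [ 23.2 -19.2] @.032 [ 27.9 -36.3] axis 132.0
bar px [286.4 238.2] 18 tray@.046 [-115.7   29.5] @.032 [-114.    13.5] axis 156.0
bar px [287.2 255.4] 44 tray@.046 [-123.3   81.6] @.032 [-121.8   66.8] axis 85.0
```

Call:
{"method": "apply_moves", "body": {
  "moves": [
    [[0, 5, -12, 0], [0, 10, -13, 0], [8, 15, 0, 0], [10, 17, 0, 0], [10, 17, 0, 0], [10, 17, 0, 0], [8, 14, 0, 0], [2, 6, 4, 0], [0, 0, 4, 0], [0, 0, 0, 0]]
  ]
}}

```text
clock: 11.5
eef_pos: [0.5378, -0.0036, 0.0463]
tool_rot: [0.998, 0.068, -0.002, -0.003]
ft_force: [-0.4, 0.2, 0.9]
grip_width: 0.0069
```

```bash
python3 - <<'E'
from bars import *
bars()
c=cams.camera('top')
im=c['color'][120:240,140:260].astype(float)*1.4
cv2.imwrite('pics/t2.png',cv2.resize(np.clip(im,0,255).astype(np.uint8),(480,480),interpolation=cv2.INTER_CUBIC)[:,:,::-1])
E
```

```text
t 11.5 world [ 0.5378 -0.0036  0.0463] tray mm [-15.8 -69.9] z 46.3 yaw err -0.0 tilt [-0.004 -0.006 -1.   ] F [-0.4  0.2  0.9] w 0.0069
bar px [230.7 196.2] 10 tray@.046 [  33.4 -104.3] @.032 [  38.4 -123.2] axis 153.0
bar px [246.8 217.1] 25 tray@.046 [-19.8 -29.9] @.032 [-16.  -47.2] axis 104.0
bar px [227.1 219. ] 29 tray@.046 [ 22.7 -17.8] @.032 [ 27.5 -34.9] axis 131.0
bar px [286.3 238.2] 19 tray@.046 [-115.6   29.5] @.032 [-114.    13.5] axis 156.0
bar px [287.2 255.5] 44 tray@.046 [-123.2   81.8] @.032 [-121.7   67. ] axis 85.0
```

View pics/t2.png

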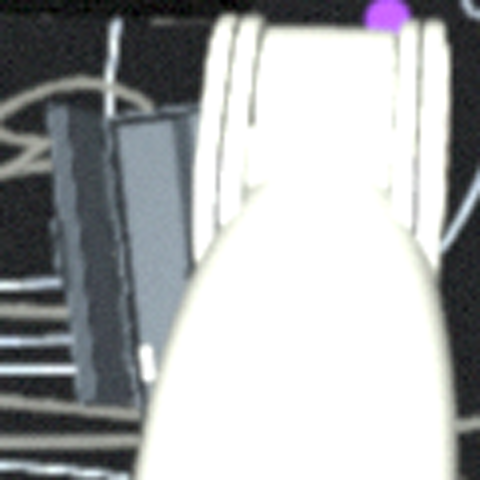

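The top view shows bar 1 lying in the trough at crop (150,362). Next I'll brush bar 2.

Call:
{"method": "apply_moves", "body": {
  "moves": [
    [[-1.5, 0, 8, 0], [-1, -1, 7, 0], [0, -1, 4, 0], [0, -2, 2, 0], [0, -2, 1, 0], [0, -3, 0, 0], [0, -4, 0, 0], [0, -5, 0, 0], [0, -5, 0, 0], [0, -5, 0, 0]]
  ]
}}

```text
clock: 12.6
eef_pos: [0.53, 0.028, 0.0231]
tool_rot: [0.998, 0.069, -0.002, -0.003]
ft_force: [1.2, -1.0, -0.1]
grip_width: 0.0062
```

```bash
python3 bars.py
```

```text
t 12.6 world [0.53   0.028  0.0231] tray mm [-19.3 -37.5] z 23.1 yaw err 0.2 tilt [-0.004 -0.006 -1.   ] F [ 1.2 -1.  -0.1] w 0.0062
bar px [227.1 219. ] 29 tray@.046 [ 22.7 -17.8] @.032 [ 27.4 -34.9] axis 131.0
bar px [247.5 220.9] 32 tray@.046 [-23.9 -16.8] @.032 [-20.1 -33.8] axis 130.0
bar px [286.2 238.1] 18 tray@.046 [-115.3   29.3] @.032 [-113.6   13.3] axis 156.0
bar px [287.2 255.5] 45 tray@.046 [-123.2   81.7] @.032 [-121.7   66.9] axis 85.0
```

Call:
{"method": "apply_moves", "body": {
  "moves": [
    [[-1, -3, 0, 0], [-1, -4, 0, 0], [-1, -4, 0, 0], [0, -5, 0, 0], [0, -5, 0, 0], [0, -5, 0, 0], [0, -5, 0, 0], [0, -5, 0, 0], [0, -4, 0, 0], [0, -2, 0, 0]]
  ]
}}

```text
clock: 13.65
eef_pos: [0.5201, 0.074, 0.0234]
tool_rot: [0.998, 0.07, -0.002, -0.003]
ft_force: [-0.0, -0.4, -0.5]
grip_width: 0.006
```

```bash
python3 bars.py
```

```text
t 13.65 world [0.5201 0.074  0.0234] tray mm [-22.8   9.4] z 23.4 yaw err 0.3 tilt [-0.004 -0.007 -1.   ] F [-0.  -0.4 -0.5] w 0.006
bar px [227.1 218.6] 44 tray@.046 [ 23.1 -19.1] @.032 [ 27.9 -36.2] axis 133.0
bar px [246.2 233. ] 39 tray@.046 [-28.6  24.3] @.032 [-24.9   8.1] axis 180.0
bar px [286.2 238.1] 19 tray@.046 [-115.3   29.3] @.032 [-113.6   13.3] axis 157.0
bar px [287.2 255.5] 44 tray@.046 [-123.2   81.8] @.032 [-121.7   67. ] axis 85.0
```

Flat across the fingertips now. I'll push it over the edge, then go back for bar 3.

Call:
{"method": "apply_moves", "body": {
  "moves": [
    [[-2, -3, 0, -0.3], [-2, -4, 0, 0], [0, -5, 0, 0], [0, -5, 0, 0], [0, -5, 0, 0], [0, -4, 0, 0], [0, -2, 0, 0], [0, 0, 0, 0], [0, 8, -12, 0], [0, 12, -13, 0]]
  ]
}}

```text
clock: 14.7
eef_pos: [0.5126, 0.0837, 0.048]
tool_rot: [0.997, 0.074, -0.005, -0.003]
ft_force: [-0.3, 0.2, -0.2]
grip_width: 0.0063
```

```bash
python3 bars.py
```

```text
t 14.7 world [0.5126 0.0837 0.048 ] tray mm [-28.9  20.1] z 48.0 yaw err 0.7 tilt [-0.009 -0.007 -1.   ] F [-0.3  0.2 -0.2] w 0.0063
bar px [227.1 218.6] 47 tray@.046 [ 23.2 -19.2] @.032 [ 27.9 -36.3] axis 133.0
bar px [286.3 238.1] 18 tray@.046 [-115.6   29.4] @.032 [-113.9   13.4] axis 157.0
bar px [287.2 255.5] 44 tray@.046 [-123.3   81.8] @.032 [-121.7   66.9] axis 85.0
```

Call:
{"method": "apply_moves", "body": {
  "moves": [
    [[6, 10, 0, 0.7], [9, 14, 0, 0], [9, 14, 0, 0], [9, 14, 0, 0], [9, 12, 0, 0], [7, 9, 2, 0], [3, 4, 7, 0], [0, 0, 7, 0], [0, 0, 5, 0], [0, 0, 3, 0]]
  ]
}}

```text
clock: 15.75
eef_pos: [0.5829, 0.0029, 0.0226]
tool_rot: [0.998, 0.064, -0.002, -0.002]
ft_force: [-1.1, -0.7, 26.5]
grip_width: 0.0068
```

```bash
python3 bars.py
```

```text
t 15.75 world [0.5829 0.0029 0.0226] tray mm [ 29.7 -69.5] z 22.6 yaw err -0.5 tilt [-0.004 -0.005 -1.   ] F [-1.1 -0.7 26.5] w 0.0068
bar px [227.1 218.9] 29 tray@.046 [ 22.7 -17.9] @.032 [ 27.5 -34.9] axis 131.0
bar px [286.2 238.1] 18 tray@.046 [-115.4   29.4] @.032 [-113.7   13.4] axis 156.0
bar px [287.2 255.5] 44 tray@.046 [-123.2   81.8] @.032 [-121.7   67. ] axis 85.0
```

Light deck contact at z 22.6 mm, which confirms the tip height. I'll raise 1.5 mm and brush.

Call:
{"method": "apply_moves", "body": {
  "moves": [
    [[0, 0, -1.5, -0.5], [-2, -2, 0, 0], [-2, -4, 0, 0], [0, -6, 0, 0], [0, -6, 0, 0], [0, -5, 0, 0], [0, -5, 0, 0], [0, -5, 0, 0], [0, -5, 0, 0], [0, -4, 0, 0]]
  ]
}}

```text
clock: 16.8
eef_pos: [0.571, 0.0498, 0.0249]
tool_rot: [0.998, 0.07, -0.002, -0.003]
ft_force: [0.4, -0.3, -0.3]
grip_width: 0.0065
```

```bash
python3 bars.py
```

```text
t 16.8 world [0.571  0.0498 0.0249] tray mm [ 24.3 -21.5] z 24.9 yaw err 0.3 tilt [-0.005 -0.006 -1.   ] F [ 0.4 -0.3 -0.3] w 0.0065
bar px [227.2 222.4] 39 tray@.046 [19.9 -5.9] @.032 [ 24.6 -22.7] axis 174.0
bar px [286.3 238.1] 18 tray@.046 [-115.5   29.4] @.032 [-113.8   13.4] axis 157.0
bar px [287.2 255.5] 45 tray@.046 [-123.2   81.8] @.032 [-121.7   66.9] axis 85.0
```

Call:
{"method": "apply_moves", "body": {
  "moves": [
    [[-2, -3, 0.5, 0], [-2, -4, 0, 0], [0, -6, 0, 0], [0, -6, 0, 0], [0, -6, 0, 0], [0, -6, 0, 0], [0, -6, 0, 0], [0, -6, 0, 0], [0, -6, 0, 0], [0, -6, 0, 0]]
  ]
}}

```text
clock: 17.85
eef_pos: [0.5582, 0.1084, 0.0246]
tool_rot: [0.998, 0.07, -0.002, -0.003]
ft_force: [-0.4, 0.1, -0.3]
grip_width: 0.0066
```

```bash
python3 bars.py
```

```text
t 17.85 world [0.5582 0.1084 0.0246] tray mm [19.6 38.3] z 24.6 yaw err 0.3 tilt [-0.005 -0.006 -1.   ] F [-0.4  0.1 -0.3] w 0.0066
bar px [286.2 238.1] 19 tray@.046 [-115.4   29.4] @.032 [-113.7   13.4] axis 157.0
bar px [287.2 255.5] 44 tray@.046 [-123.2   81.7] @.032 [-121.7   66.9] axis 85.0
```

Call:
{"method": "apply_moves", "body": {
  "moves": [
    [[0, 5, -12, 0], [-2, 10, -15, 0], [-4, 15, -15, 0], [-4, 18, -15, 0], [-4, 18, -15, 0], [-4, 18, -10, 0], [-2, 18, -5, 0], [0, 15, 0, 0], [0, 8, 0, 0], [0, 0, 0, 0]]
  ]
}}

```text
clock: 18.9
eef_pos: [0.5583, -0.0258, 0.1217]
tool_rot: [0.998, 0.071, 0.001, -0.002]
ft_force: [-0.2, -0.3, -0.4]
grip_width: 0.0065
```

```bash
python3 - <<'E'
from bars import *
bars()
c=cams.camera('top')
x0,y0=140,120
for m,k,v in blobs(c,(160,145,192,222)):
    if k>5: print(m.round(1),k,'tray',(tr(onz(c,m,.032),o,a)*1000).round(1))
im=c['color'][120:240,140:260].astype(float)*1.3
cv2.imwrite('pics/t3.png',cv2.resize(np.clip(im,0,255).astype(np.uint8),(480,480),interpolation=cv2.INTER_CUBIC)[:,:,::-1])
E
```

```text
t 18.9 world [ 0.5583 -0.0258  0.1217] tray mm [  1.5 -94.7] z 121.7 yaw err 0.3 tilt [ 0.001 -0.003 -1.   ] F [-0.2 -0.3 -0.4] w 0.0065
bar px [230.6 196.2] 9 tray@.046 [  33.5 -104.4] @.032 [  38.5 -123.4] axis 153.0
bar px [286.2 238.1] 18 tray@.046 [-115.4   29.4] @.032 [-113.7   13.4] axis 157.0
bar px [287.2 255.5] 44 tray@.046 [-123.2   81.8] @.032 [-121.7   66.9] axis 85.0
[172.9 178.2] 25 tray [19.5 87. ]
[174.9 196.2] 25 tray [-29.3  87. ]
[189.  212.2] 149 tray [-76.4  54.7]
[176.5 210.3] 29 tray [-67.2  87. ]
```

View pics/t3.png

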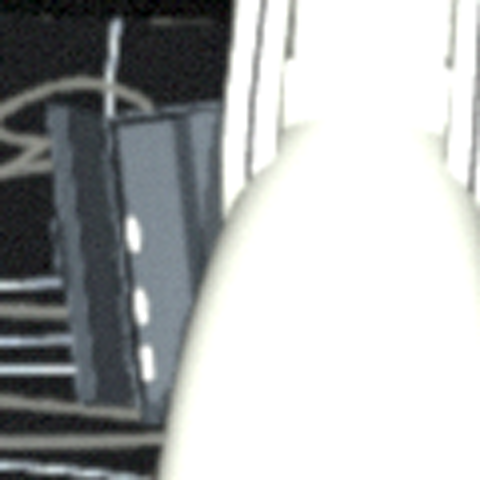

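All three bars lie in the trough at tray x 19, -29 and -67 mm, tray y 87 mm. On to the cover.

Call:
{"method": "apply_moves", "body": {
  "moves": [
    [[0, -15, -6, 0], [0, -28, -6, 0], [0, -32, -2, 0], [0, -32, 0, 0], [0, -32, 0, 0], [0, -32, 0, 0], [0, -32, 0, 0], [0, -28, 0, 0], [0, -15, 0, 0], [0, -2, 0, 0]]
  ],
  "hand": -1
}}

```text
clock: 20.0
eef_pos: [0.5126, 0.2465, 0.1373]
tool_rot: [0.997, 0.079, -0.003, -0.005]
ft_force: [0.4, -1.2, -0.9]
grip_width: -0.0003
```

```bash
python3 -c "
from p import *;st()"
```

```text
t 20.0 world [0.5126 0.2465 0.1373] tray mm [ -6.8 181.4] z 137.3 yaw err 1.2 tilt [-0.005 -0.01  -1.   ] F [ 0.4 -1.2 -0.9] w -0.0003
```

Call:
{"method": "apply_moves", "body": {
  "moves": [
    [[2, 0, 8, 1], [2, 2, 10, 0], [2, 4, 10, 0], [0, 4, 10, 0], [0, 4, 10, 0], [0, 4, 10, 0], [0, 4, 6, 0], [0, 4, 3, 0], [0, 4, 0, 0], [0, 3, 0, 0]]
  ]
}}

```text
clock: 21.0
eef_pos: [0.5213, 0.2095, 0.062]
tool_rot: [0.998, 0.068, -0.006, -0.004]
ft_force: [0.0, -1.2, 0.1]
grip_width: -0.0
```

```bash
python3 -c "
from p import *;st()"
```

```text
t 21.0 world [0.5213 0.2095 0.062 ] tray mm [ -3.2 143.5] z 62.0 yaw err -0.0 tilt [-0.011 -0.008 -1.   ] F [ 0.  -1.2  0.1] w -0.0
```

Call:
{"method": "apply_moves", "body": {
  "moves": [
    [[0, 8, 0, 0], [0, 8, 0, 0], [0, 8, 0, 0], [0, 8, 0, 0], [0, 8, 0, 0], [0, 8, 0, 0], [0, 8, 0, 0], [0, 8, 0, 0], [0, 8, 0, 0], [0, 6, 0, 0]]
  ]
}}

```text
clock: 22.0
eef_pos: [0.5345, 0.128, 0.0652]
tool_rot: [0.998, 0.068, -0.003, -0.006]
ft_force: [-0.5, 0.9, 0.0]
grip_width: 0.0002
```

```bash
python3 -c "
from p import *;st()"
```

```text
t 22.0 world [0.5345 0.128  0.0652] tray mm [-1.2 61. ] z 65.2 yaw err 0.1 tilt [-0.005 -0.012 -1.   ] F [-0.5  0.9  0. ] w 0.0002
```

Call:
{"method": "apply_moves", "body": {
  "moves": [
    [[0, 2, 4, 0], [0, 2, 4, 0], [0, 2, 4, 0], [0, 2, 4, 0], [0, 1, 4, 0], [0, 0, 4, 0], [0, 0, 3, 0], [0, 0, 2, 0], [0, 0, 2, 0], [0, 0, 2, 0]]
  ]
}}

```text
clock: 23.0
eef_pos: [0.5362, 0.1176, 0.0388]
tool_rot: [0.998, 0.068, -0.0, -0.005]
ft_force: [-4.3, -1.7, 13.4]
grip_width: -0.0002
```

```bash
python3 - <<'E'
from bars import *
c=bars();im=c['color'][150:270,180:300].astype(float)*1.5
cv2.imwrite('pics/s3.png',cv2.resize(np.clip(im,0,255).astype(np.uint8),(480,480),interpolation=cv2.INTER_CUBIC)[:,:,::-1])
E
```

```text
t 23.0 world [0.5362 0.1176 0.0388] tray mm [-0.9 50.5] z 38.8 yaw err 0.0 tilt [ 0.   -0.01 -1.  ] F [-4.3 -1.7 13.4] w -0.0002
bar px [286.2 238.1] 19 tray@.046 [-115.4   29.3] @.032 [-113.7   13.3] axis 156.0
bar px [287.2 255.4] 44 tray@.046 [-123.3   81.6] @.032 [-121.7   66.8] axis 85.0
```

View pics/s3.png

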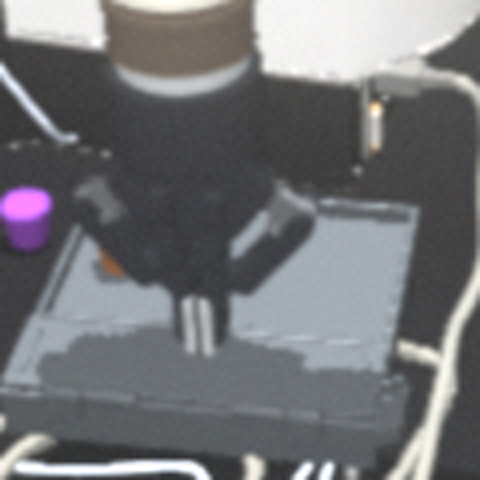

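The cover lies level with the tip pressing at 13 N. I'll press harder once and see whether the height changes.

Call:
{"method": "apply_moves", "body": {
  "moves": [
    [[0, 2, 2, 0], [0, 2, 2, 0], [0, 0, 3, 0], [0, 0, 3, 0], [0, 0, 3, 0], [0, 0, 3, 0], [0, 0, 3, 0], [0, 0, 3, 0], [0, 0, 3, 0], [0, 0, 3, 0]]
  ]
}}

```text
clock: 24.05
eef_pos: [0.5366, 0.1178, 0.0387]
tool_rot: [0.997, 0.07, 0.007, -0.008]
ft_force: [-7.8, -3.0, 20.0]
grip_width: 0.0
```

```bash
python3 -c "
from p import *;st()"
```

```text
t 24.05 world [0.5366 0.1178 0.0387] tray mm [-0.6 50.6] z 38.7 yaw err 0.3 tilt [ 0.016 -0.015 -1.   ] F [-7.8 -3.  20. ] w 0.0
```

Call:
{"method": "apply_moves", "body": {
  "moves": [
    [[0, 0, -3, 0], [0, 0, -8, 0], [0, 0, -12, 0], [0, 0, -15, 0], [0, 5, -15, 0], [0, 15, -15, 0], [0, 25, -10, 0], [0, 30, -5, 0], [0, 30, 0, 0], [0, 25, 0, 0]]
  ]
}}

```text
clock: 25.05
eef_pos: [0.5557, -0.012, 0.1279]
tool_rot: [0.997, 0.075, 0.009, -0.008]
ft_force: [-0.7, 0.2, -0.4]
grip_width: -0.0002
```

Call:
{"method": "apply_moves", "body": {
  "moves": [
    [[-10, 20, 0, 0], [-15, 15, 0, 0], [-20, 15, 0, 0], [-20, 15, 0, 0], [-20, 15, 0, 0], [-20, 10, 0, 0], [-15, 5, 0, 0], [-8, 0, 0, 0], [0, 0, 0, 0], [0, 0, 0, 0]]
  ]
}}

```text
clock: 26.05
eef_pos: [0.4424, -0.1325, 0.1273]
tool_rot: [0.997, 0.073, 0.012, -0.007]
ft_force: [-0.3, 0.2, 0.2]
grip_width: 0.0004
```

```bash
python3 - <<'E'
from bars import *
import pickle
d=pickle.load(open('d0.pkl','rb'))
c=bars();t=cams.camera('top')
for n,q,b in(('t',t,(200,140,230,168)),('s',c,(200,200,222,225))):
    for m,k,v in blobs(q,b,kind='o'):print('stop',n,m.round(1),k,onz(q,m,.065).round(4))
A=cv2.resize(c['color'][175:280,180:310],(400,323),interpolation=cv2.INTER_CUBIC)
B=cv2.resize(t['color'][120:240,140:290],(400,323),interpolation=cv2.INTER_CUBIC)
cv2.imwrite('pics/f.png',np.clip(np.hstack([A,B]).astype(float)*1.4,0,255).astype(np.uint8)[:,:,::-1])
for z in(.057,):
  for x in(-.095,0,.095):
    print('edge shut pred side crop',x,((proj(c,[*wo((x,.037),o,a),z])-[180,175])*3.08).round(),'top',((proj(t,[*wo((x,.037),o,a),z])-[140,120])*[2.667,2.69]).round())
E
```

```text
t 26.05 world [ 0.4424 -0.1325  0.1273] tray mm [-127.8 -184.6] z 127.3 yaw err 0.6 tilt [ 0.024 -0.013 -1.   ] F [-0.3  0.2  0.2] w 0.0004
bar px [230.6 196.2] 10 tray@.046 [  33.4 -104.3] @.032 [  38.4 -123.3] axis 153.0
bar px [286.3 238.1] 19 tray@.046 [-115.5   29.4] @.032 [-113.9   13.4] axis 156.0
bar px [287.2 255.5] 44 tray@.046 [-123.3   81.9] @.032 [-121.7   67. ] axis 85.0
stop t [214.  153.5] 105 [0.6138 0.0452 0.065 ]
stop s [209.3 206.3] 111 [0.6143 0.0427 0.065 ]
edge shut pred side crop -0.095 [296. 187.] top [147. 264.]
edge shut pred side crop 0 [159. 175.] top [136. 167.]
edge shut pred side crop 0.095 [ 26. 163.] top [125.  71.]
```

View pics/f.png

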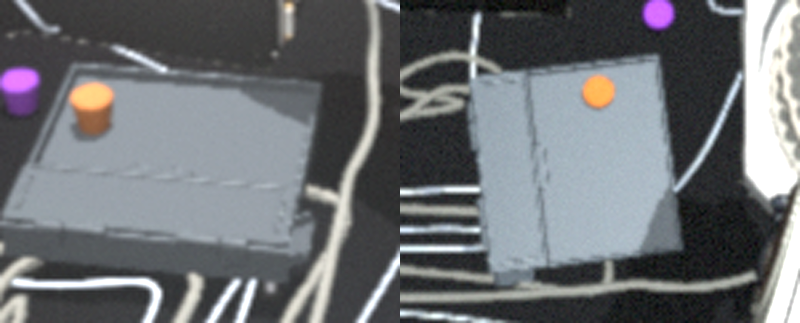

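The final view shows the cover shut: its edge in the side crop runs (30,165) to (285,187), against a predicted (26,163) to (296,187). The deck is empty except for the stopper, which hasn't moved. Handing in.

```bash
python3 -c "
from workcell import workorder;print(workorder.job_done())"
```

```text
the job is handed in; nothing more can be done
None
```

The job is done and handed in at about 26 s of the 54 s allowed; no verdict was reported. I brushed the three bars one at a time over the deck edge into the trough. Then I pushed the cover over from outside and pressed it shut.

**Last checks:**
- **Bars:** Before I closed the cover, the top view showed all three in the trough, at tray x 19, -29 and -67 mm and tray y 87 mm. They can't be seen under the closed cover, so I couldn't check them again.
- **Cover:** Its height didn't change when the press went from 13 N to 20 N. Its edge is within about 4 mm of the predicted shut position in the side view.
- **Stopper:** It moved less than 1 mm in both views.
- **Beaker, amber bottle, septa box:** I kept the arm clear of them but did not measure them again at the end.
- **Robot:** It stands clear and touches nothing.

**What disagreed:** The text says the fingertips stand 17 mm ahead of the TCP. The side camera put them about 20 mm behind it, and touching the deck (26 N, no bar involved) agreed, so I used the measured value.

I viewed 12 pictures, the most allowed and more than the 8 planned.

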